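# Set up the pour-over coffee stand

## Task

Get the pour-over coffee stand ready to brew: stand the mug upright on the round drip plate of its base, swing the dripper arm round over the mug until the clamp screw in its collar faces the flat on the column, and turn the clamp lever until the screw is tight on the flat. Leave the pepper mill, the spice jar and the lemon where they are.

Things in the scene. Friction and masses are not known exactly. Their poses are not given: they have to be found in the camera images.
- stand: Pour-over coffee stand, fixed, on a board over the sink: dark wooden base 220 x 120 x 26 mm on rubber feet, steel column (28 mm diameter) at the back, drip plate at the front. Origin: centre of the underside; -x of its frame points from the column to the drip plate, +y to its left seen from the robot. A flat 5 mm deep and 21 mm wide, milled along the whole column, faces +y of this frame.
- column_top (a point): Top of the column, on its axis, 226 mm above the stand's underside and 75 mm behind its origin.
- drip_spot (a point): Centre of the upper face of the drip plate (slotted steel disc, 82 mm diameter), 28 mm above the stand's underside, 65 mm in front of its origin: the mug belongs here.
- dripper_arm (a joint): Angle of the dripper arm about the column, rad: 0 where the clamp screw squarely faces the flat and the dripper is over the drip plate; negative when swung to the left (clockwise from above). It starts at -1.75 to -1.1, turns with a friction of about 0.25 N m and stays where it is left.
- bar_grip (a point): Middle of the arm's dark steel bar (18 mm wide, 12 mm high), 62 mm from the column's axis, 194 mm above the stand's underside. The bar is bare from 25 to 90 mm. -x of its frame points along the arm to the dripper, +y to the clamp screw's side. The collar on the column is 49 mm in diameter and 36 mm high.
- dripper_outlet (a point): Centre of the lower opening of the white ceramic dripper cone in the arm's ring, 140 mm from the column's axis and 17 mm above the rim of a mug on the drip plate. The cone's rim is 107 mm across and 13 mm above the bar's middle.
- clamp_lever (a joint): Clamp lever, rad: 0 loose (upright, leaning 10 degrees away from the dripper), growing as it is swung towards the dripper and down, clockwise seen along the screw. It screws in 4 mm a rad. Facing the flat it gets tight at about 1.45 (past 1.3 counts), almost level along the arm; facing the round it is blocked at about 0.3. Turning it while loose takes 0.25 N m; it stays where left.
- lever_end (a point): Centre of the lever's black round end (17 mm thick), 62 mm from the screw's axis. The lever is a 10 mm rod that thickens over its last 30 mm; it turns in a plane square to the screw, 52 mm from the column's axis when loose, 46 mm when tight.
- lever_hub (a point): Centre of the lever's black hub (25 mm diameter, 20 mm wide), on the screw's axis, at the height of the arm's middle, on the arm's +y side.
- mug: Plain white empty mug, 95 mm high, 82 mm in diameter, about 0.3 kg, standing on the board (top at z = 20 mm), to the right of the stand. Origin: centre of its underside; z up. The handle (an 11 mm thick loop, 18 to 80 mm high) points to +y of its frame and reaches 77 mm from the axis.
- mug_mouth (a point): Centre of the mug's mouth, 95 mm above its underside, axes as the mug's. The rim's outer radius is 41 mm, its wall 4 mm thick: it can be pinched at the rim.
- pepper_mill: Bystander: turned wooden pepper mill, 170 mm high, 58 mm across; origin under its centre.
- spice_jar: Bystander: spice jar with a green lid, 106 mm high, 46 mm across; origin under its centre.
- lemon: Bystander: a lemon, 71 mm long; origin under its centre.
- tap: Tall swan-neck tap behind the board on the right, fixed, 330 mm high; its spout ends at about x = 0.56, y = -0.43, 235 mm high. Keep clear of it, and of the cooker hood over the range on the left (underside at z = 574 mm, nearest corner x = 0.54, y = 0.0, front edge from there to x = 0.66, y = 0.47), also on the way from the arm's start: pass in front of it.

How it is judged:
By the outcome, as a careful person would: the job done as asked, in the order asked, and still so for the second after the job is handed in, with the robot touching nothing.
It also fails if it takes over 64 s, if anything falls off the work surface, if the arm or the gripper's body presses on something with over 40 N, if the wrist force passes 120 N, or if a joint passes its speed limit or range.

## Robot

A 6-joint arm with a two-finger parallel gripper is mounted at the origin on a cart in front of the work surface, level with it; the furniture and walls round the work are solid. World frame = base frame: x ahead of the robot, y to its left, z up, the work surface at z = 0. Lengths are in m, angles in rad, forces in N, time in s.
With the tool pointing down it reaches from about 0.35 to 1 m from the base axis. Payload 7.1 kg.
Tool frame: the origin (TCP) lies midway between the tips of the shut fingers; the grasp point (between the pads) lies 19 mm behind it; z points along the fingers, y is the line along which they close (so a half turn about z gives the same grasp; the last joint's range is limited). The gripper opens to 85 mm and grips with 20 to 120 N. Pads are 22 mm wide; open, the fingers measure 114 mm over their backs; the gripper's body (76 mm by 85 mm) begins 54 mm behind the grasp point. The pads swing forward as they close: fully open they stand 13 mm farther back than shut.
Start: joints at [-1.227, 0.423, 1.63, -0, 1.089, -0.019], TCP at [0.222, -0.584, 0.197] pointing down, gripper open.
Joint ranges: [-3, 3], [-0.9, 2.11], [0.09, 2.58], [-1.31, 4.45], [0.11, 2.69], [-2.54, 2.54]. Speed limits (rad/s): [2.39, 2.39, 3.01, 3.14, 3.14, 3.14].

## Interface

Orientations are given as a 3x3 rotation matrix whose columns are the frame's x, y, z axes.
In Python, from workcell import readout, imaging, finish_job gives the robot as it stands. The module is installed in compiled form; this text tells all that it offers.
- The arm moves only by the shell command python3 -m crank 'ROWS'. ROWS is JSON, a list of rows, each an object of numbers: "rx", "ry", "rz": the turn, a rotation vector about the tool's x, y, z in degrees; "dx", "dy", "dz": the shift along the tool's x, y, z in cm; "fingers": the finger opening in cm, from 0 to 8.54. In form: [{"rx": .., "ry": .., "rz": .., "dx": .., "dy": .., "dz": .., "fingers": ..}, ...]. A call has 1 to 8 rows; each row shifts and turns the commanded pose from where the row before left it, along the tool's axes as they then stand; what a row does not reach is not made up. A row lasts 1/12 s, in which the tool goes at most 41.7 mm and 7.16 degrees, less where a joint would pass 70% of its speed; a pose out of reach is approached as far as the arm can. A call with a gripper value outside its range is refused whole. The fingers move at their own pace and stop on an object; the grip force is fixed at half the most. Time passes only in rows, so rows that do not move let the fingers close. It gives the time, the measured TCP pose, the force, the opening and the grip force at its end, in the units of the state.
- readout.state(): the state, without advancing time (a new reading comes with each control period).
- imaging.capture(name): name is "side" or "top" or "wrist"; returns a dict with "pixels" (480x640x3 uint8, red, green, blue), "vfov" (degrees; the focal length in pixels is half the picture's height over the tangent of half this angle, whatever the lens; pixels are square), "cx", "cy" (the principal point, pixels), "dist" ([k1, k2, p1, p2, k3] as OpenCV has them; the pictures are not rectified), "extrinsics" (4x4, takes a point from camera to world coordinates); the wrist camera has in their place "tool_from_camera" (4x4, takes a point from camera to tool coordinates, whose origin is the TCP and whose axes are the flange's). Camera axes: x right, y down, z forward; pixel columns grow to the right and rows downward; lengths in m; the calibration is good to about 2 mm. A picture is of the moment at which its call begins: read the wrist's pose just before it. There is no depth.
- finish_job(): hands the job in; it is judged then, once.
The state is a dict: "clock": time; "joint_pos": joint angles; "joint_velocities": joint speeds; "effort": joint torques, N m; "tcp_pos": TCP position; "eef_rot": TCP orientation; "contact_force": force on the tool from outside, world axes, zero at the start; "ft_torque": the same for the moment, N m; "width": finger opening in m; "finger_force": force on a finger pad.
Only numpy, scipy, OpenCV 4.12 (cv2) and the standard library are available. Lean on these libraries where they do the work, as an engineer would, in place of code of your own. Each camera call takes 0.05 s, during which the arm holds its last target. There are 200 camera calls.

## Working session

There is one attempt and no reset: what is moved stays moved. The work goes in short steps, Python scripts to look and compute and a shell command to move; the robot and the scene stay as the last step left them, time stands still between calls to the robot, and variables do not carry over. Pictures are saved under pics/ and viewed, at most 10 in all, crops included, and the job is handed in when it is done.

```bash
mkdir -p pics
cat > h.py <<'E'
import numpy as np, cv2
from workcell import readout, imaging
def K(c):
    f=240/np.tan(np.radians(c["vfov"])/2); return np.array([[f,0,c["cx"]],[0,f,c["cy"]],[0,0,1.]])
def cap(name):
    s=readout.state(); c=imaging.capture(name)
    if name=="wrist":
        T=np.eye(4);T[:3,:3]=s["eef_rot"];T[:3,3]=s["tcp_pos"]; c["E"]=T@np.array(c["tool_from_camera"])
    else: c["E"]=np.array(c["extrinsics"])
    return c
def save(c,fn): cv2.imwrite(fn,cv2.cvtColor(c["pixels"],cv2.COLOR_RGB2BGR))
def ray(c,u,v):
    p=cv2.undistortPoints(np.array([[[u,v]]],float),K(c),np.array(c["dist"],float))[0,0]
    return c["E"][:3,3], c["E"][:3,:3]@np.array([p[0],p[1],1])
def at_z(c,u,v,z):
    o,d=ray(c,u,v); return o+d*(z-o[2])/d[2]
def proj(c,P):
    Ei=np.linalg.inv(c["E"]); P=np.atleast_2d(P)
    return cv2.projectPoints(P.astype(float),cv2.Rodrigues(Ei[:3,:3])[0],Ei[:3,3],K(c),np.array(c["dist"],float))[0][:,0]
E
python3 - <<'E'
from h import *
import pickle
for n in("side","top","wrist"):
    c=cap(n); save(c,f"pics/{n}0.png"); pickle.dump(c,open(f"{n}0.pkl","wb")); print(n,c["vfov"],c["E"].round(3).tolist())
s=readout.state(); print(s)
E
```

```text
side 46.90331422901826 [[1.0, 0.02, -0.007, 0.546], [0.015, -0.467, 0.884, -1.367], [0.015, -0.884, -0.467, 0.836], [0.0, 0.0, 0.0, 1.0]]
top 50.04440200679226 [[-0.12, -0.972, 0.204, 0.349], [-0.993, 0.117, -0.027, -0.129], [0.002, -0.205, -0.979, 1.188], [0.0, 0.0, 0.0, 1.0]]
wrist 61.62342054835146 [[0.355, -0.883, -0.307, 0.3], [-0.935, -0.336, -0.116, -0.553], [-0.0, 0.329, -0.944, 0.373], [0.0, 0.0, 0.0, 1.0]]
{'clock': 0.15, 'joint_pos': array([-1.22699039e+00,  4.23718405e-01,  1.63049420e+00, -1.14510253e-05,
        1.08863419e+00, -1.89967904e-02]), 'joint_velocities': array([-0.00081915, -0.00259185, -0.00265969, -0.00053212, -0.00168405,
       -0.00056133]), 'effort': array([-3.85501708e-04, -5.57768440e+01, -2.82016343e+01, -4.26149450e-05,
        4.83050258e-03, -1.96299476e-05]), 'tcp_pos': array([ 0.2216732 , -0.58386206,  0.1964991 ]), 'eef_rot': array([[ 9.34903936e-01,  3.54900610e-01, -4.32290547e-04],
       [ 3.54900873e-01, -9.34903195e-01,  1.17733272e-03],
       [ 1.36862865e-05, -1.25411329e-03, -9.99999214e-01]]), 'contact_force': array([ 0.52809777, -0.04529554, -0.28428655]), 'ft_torque': array([0.00873781, 0.00011844, 0.03159939]), 'finger_force': 0.0, 'width': 0.08529750134698601}
```

View pics/top0.png

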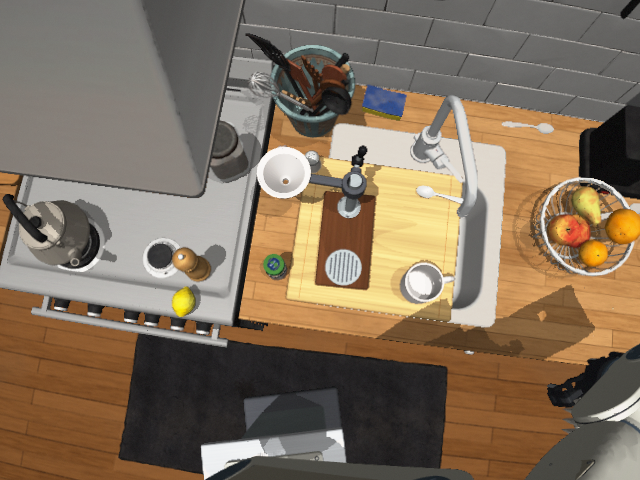

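View pics/side0.png

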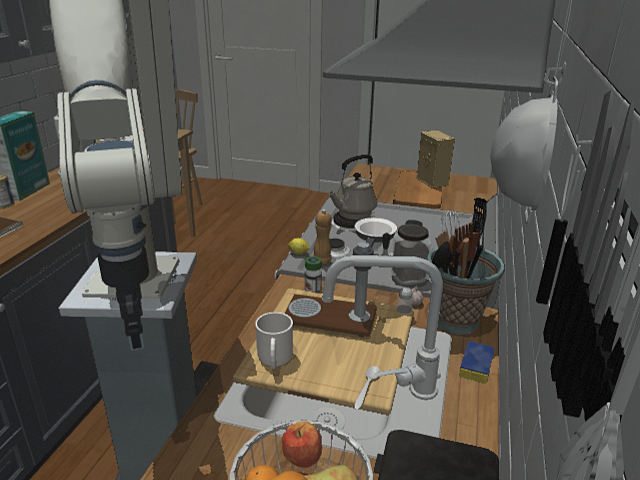

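The top view shows the drip plate at about (344,267), the column top at (353,183), the dripper rim at (285,172), and the mug at (422,282) with its handle pointing right. The lever end is near (361,152). In the side view the mug is at (274,340). I'll enlarge both.

Run:
```python
import cv2,numpy as np
a=cv2.imread("pics/top0.png")[130:310,245:465]; b=cv2.imread("pics/side0.png")[205:375,245:445]
cv2.imwrite("pics/c1.png",cv2.resize(a,(660,540),interpolation=cv2.INTER_CUBIC))
cv2.imwrite("pics/c2.png",cv2.resize(b,(700,595),interpolation=cv2.INTER_CUBIC))
```

```text
(no output)
```

View pics/c1.png

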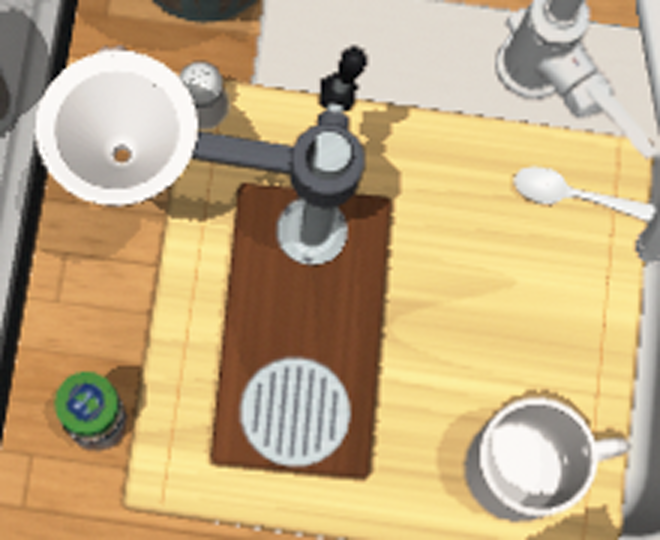

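View pics/c2.png

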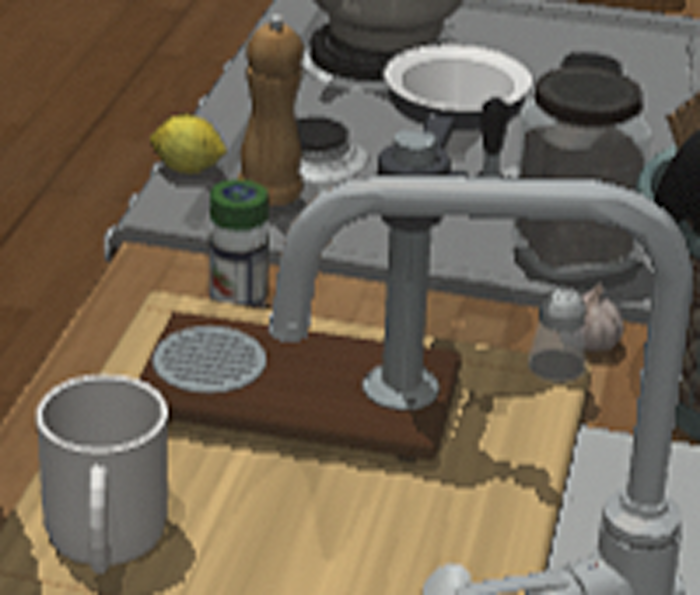

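```bash
cat >> h.py <<'E'
def tri(c1,p1,c2,p2):
    o1,d1=ray(c1,*p1);o2,d2=ray(c2,*p2)
    t=np.linalg.lstsq(np.c_[d1,-d2],o2-o1,rcond=None)[0]
    a=o1+t[0]*d1;b=o2+t[1]*d2; return (a+b)/2,np.linalg.norm(a-b)
E
python3 - <<'E'
from h import *
import pickle
T=pickle.load(open("top0.pkl","rb"));S=pickle.load(open("side0.pkl","rb"))
t=lambda x,y:(245+x/3-.33,130+y/3-.33); s=lambda x,y:(245+x/3.5-.36,205+y/3.5-.36)
for n,a,b,z in [("plate",(296,411),(210,358),.048),("coltop",(334,152),(415,140),.246),("rim",(117,128),(458,85),.227),("mug",(540,457),(102,413),.115),("lever_end",(351,62),(495,112),.275),("handle",(625,450),(100,470),.08)]:
    A=t(*a);B=s(*b);P,e=tri(T,A,S,B); print(n,P.round(4),round(e,4),"top@z",at_z(T,*A,z).round(4),"side@z",at_z(S,*B,z).round(4))
for n,a in [("bFL",(212,462)),("bFR",(370,478)),("bBR",(391,200)),("bBL",(240,186))]: print(n,at_z(T,*t(*a),.046).round(4))
E
```

```text
plate [ 0.505  -0.2053  0.0435] 0.0012 top@z [ 0.5038 -0.2051  0.048 ] side@z [ 0.5058 -0.2117  0.048 ]
coltop [ 0.641  -0.2382  0.2419] 0.0006 top@z [ 0.6394 -0.2377  0.246 ] side@z [ 0.6406 -0.2458  0.246 ]
rim [ 0.6819 -0.1008  0.2158] 0.0007 top@z [ 0.6784 -0.1011  0.227 ] side@z [ 0.6792 -0.1239  0.227 ]
mug [ 0.4426 -0.3675  0.1106] 0.0012 top@z [ 0.4416 -0.3666  0.115 ] side@z [ 0.4438 -0.3735  0.115 ]
lever_end [ 0.6898 -0.2536  0.2714] 0.0011 top@z [ 0.6879 -0.2531  0.275 ] side@z [ 0.6895 -0.2602  0.275 ]
handle [ 0.4432 -0.4279  0.1117] 0.0081 top@z [ 0.4418 -0.4372  0.08  ] side@z [ 0.4428 -0.3859  0.08  ]
bFL [ 0.4737 -0.1384  0.046 ]
bFR [ 0.4477 -0.2533  0.046 ]
bBR [ 0.6576 -0.2991  0.046 ]
bBL [ 0.6825 -0.185   0.046 ]
```

The crops give plate (296,411), column top (334,152), dripper rim (117,128), mug rim (540,457) and handle (625,450). The plate-to-column distance comes out at 139.5 mm (140 given) and the arm length at 142 mm (140 given), so the top camera fits. The arm angle is about -1.62 rad. Next I move over the mug's front rim.

```bash
python3 -m crank '[{"rz":-7,"dz":-0.8,"fingers":3},{"rz":-7,"dz":-0.8,"fingers":3},{"rz":-7,"dz":-0.8,"fingers":3},{"rz":-7,"dz":-0.8,"fingers":3},{"rz":-1.5,"fingers":3},{"dx":3.5,"fingers":3},{"dx":3.5,"fingers":3},{"dx":3.5,"fingers":3}]'; python3 -m crank '[{"dx":3.5,"fingers":3},{"dx":3.5,"dy":-0.5,"fingers":3},{"dx":3.5,"dy":-0.4,"fingers":3},{"dx":3.5,"fingers":3},{"dx":3.5,"fingers":3},{"dx":2.0,"fingers":3},{"dx":0.8,"fingers":3},{"fingers":3}]'
python3 - <<'E'
from h import *
import pickle
c=cap("wrist"); save(c,"pics/w1.png"); pickle.dump(c,open("w1.pkl","wb"))
a=np.linspace(0,2*np.pi,9)[:-1]
print(proj(c,np.c_[.4416+.041*np.cos(a),-.3666+.041*np.sin(a),0*a+.115]).round(0).tolist())
E
```

```text
[[151.0, -244.0], [110.0, -225.0], [69.0, -207.0], [57.0, -182.0], [86.0, -164.0], [135.0, -174.0], [173.0, -213.0], [177.0, -246.0]]schema error: expected keys rx, ry, rz, dx, dy, dz, fingers
schema error: expected keys rx, ry, rz, dx, dy, dz, fingers
```

View pics/w1.png

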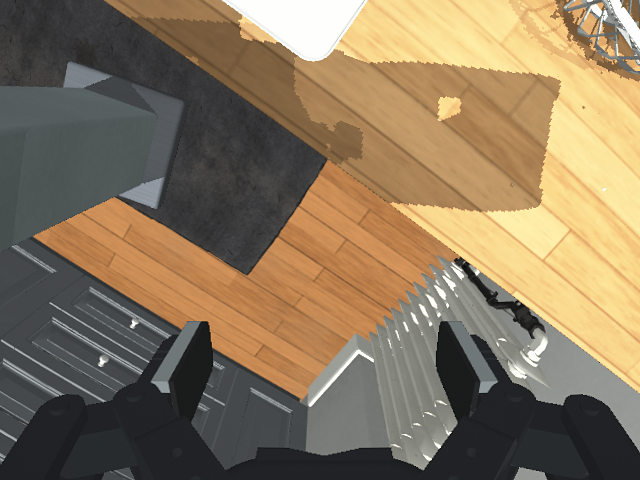

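That picture still shows the start pose: the board is at the top, the fingers are at (180,380) and (460,380), and nothing moved because each row needs all seven keys.

```bash
python3 -m crank '[{"rx":0,"ry":0,"rz":-7,"dx":0,"dy":0,"dz":-0.8,"fingers":3},{"rx":0,"ry":0,"rz":-7,"dx":0,"dy":0,"dz":-0.8,"fingers":3},{"rx":0,"ry":0,"rz":-7,"dx":0,"dy":0,"dz":-0.8,"fingers":3},{"rx":0,"ry":0,"rz":-7,"dx":0,"dy":0,"dz":-0.8,"fingers":3},{"rx":0,"ry":0,"rz":-1.5,"dx":0,"dy":0,"dz":0,"fingers":3},{"rx":0,"ry":0,"rz":0,"dx":3.5,"dy":0,"dz":0,"fingers":3},{"rx":0,"ry":0,"rz":0,"dx":3.5,"dy":0,"dz":0,"fingers":3},{"rx":0,"ry":0,"rz":0,"dx":3.5,"dy":0,"dz":0,"fingers":3}]'; python3 -m crank '[{"rx":0,"ry":0,"rz":0,"dx":3.5,"dy":0,"dz":0,"fingers":3},{"rx":0,"ry":0,"rz":0,"dx":3.5,"dy":-0.5,"dz":0,"fingers":3},{"rx":0,"ry":0,"rz":0,"dx":3.5,"dy":-0.4,"dz":0,"fingers":3},{"rx":0,"ry":0,"rz":0,"dx":3.5,"dy":0,"dz":0,"fingers":3},{"rx":0,"ry":0,"rz":0,"dx":3.5,"dy":0,"dz":0,"fingers":3},{"rx":0,"ry":0,"rz":0,"dx":2.0,"dy":0,"dz":0,"fingers":3},{"rx":0,"ry":0,"rz":0,"dx":0.8,"dy":0,"dz":0,"fingers":3},{"rx":0,"ry":0,"rz":0,"dx":0,"dy":0,"dz":0,"fingers":3}]'
python3 - <<'E'
from h import *
import pickle
print(readout.state()["tcp_pos"])
c=cap("wrist"); save(c,"pics/w2.png"); pickle.dump(c,open("w2.pkl","wb"))
a=np.linspace(0,2*np.pi,9)[:-1]
print(proj(c,np.c_[.4416+.041*np.cos(a),-.3666+.041*np.sin(a),0*a+.115]).round(0).tolist())
print(proj(c,[[.504,-.205,.048],[.640,-.238,.246]]).round(0).tolist())
E
```

```text
clock: 0.87
tcp_pos: [0.2891, -0.5026, 0.2288]
eef_rot: [[0.64, 0.768, -0.0], [0.768, -0.64, 0.0], [0.0, -0.0, -1.0]]
contact_force: [0.1, -0.2, -0.5]
width: 0.0304
finger_force: 0.0
clock: 1.53
tcp_pos: [0.4126, -0.3404, 0.2291]
eef_rot: [[0.637, 0.771, 0.0], [0.771, -0.637, 0.0], [0.0, -0.0, -1.0]]
contact_force: [-1.5, 0.1, -0.3]
width: 0.0303
finger_force: 0.0
[ 0.41258065 -0.34036616  0.22907679]
[[421.0, 189.0], [384.0, 169.0], [343.0, 181.0], [323.0, 218.0], [335.0, 255.0], [370.0, 272.0], [408.0, 261.0], [430.0, 228.0]]
[[305.0, 3.0], [589.0, -198.0]]
```

View pics/w2.png

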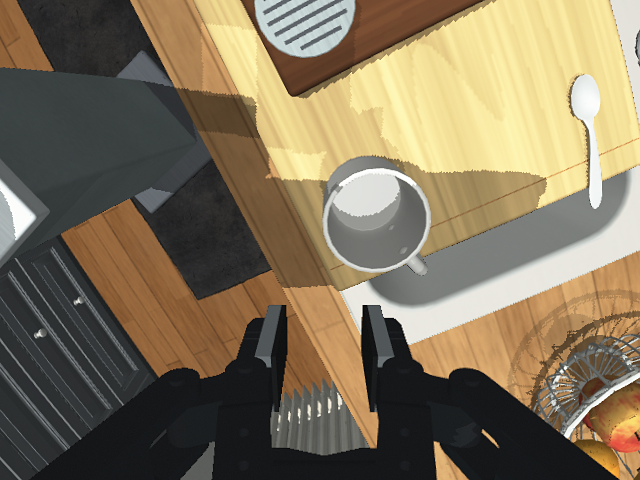

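The wrist view shows the mug rim spanning x 323–430 and y 167–272, which matches the prediction. The drip plate centre is near (305,3), as expected. Now I descend and pinch.

```bash
python3 -m crank '[{"rx":0,"ry":0,"rz":0,"dx":0,"dy":0,"dz":3,"fingers":3},{"rx":0,"ry":0,"rz":0,"dx":0,"dy":0,"dz":3.5,"fingers":3},{"rx":0,"ry":0,"rz":0,"dx":0,"dy":0,"dz":3.5,"fingers":3},{"rx":0,"ry":0,"rz":0,"dx":0,"dy":0,"dz":2.3,"fingers":3},{"rx":0,"ry":0,"rz":0,"dx":0,"dy":0,"dz":1.5,"fingers":3},{"rx":0,"ry":0,"rz":0,"dx":0,"dy":0,"dz":0.5,"fingers":3},{"rx":0,"ry":0,"rz":0,"dx":0,"dy":0,"dz":0,"fingers":3}]'; python3 -m crank '[{"rx":0,"ry":0,"rz":0,"dx":0,"dy":0,"dz":0,"fingers":0},{"rx":0,"ry":0,"rz":0,"dx":0,"dy":0,"dz":0,"fingers":0},{"rx":0,"ry":0,"rz":0,"dx":0,"dy":0,"dz":0,"fingers":0},{"rx":0,"ry":0,"rz":0,"dx":0,"dy":0,"dz":0,"fingers":0},{"rx":0,"ry":0,"rz":0,"dx":0,"dy":0,"dz":0,"fingers":0},{"rx":0,"ry":0,"rz":0,"dx":0,"dy":0,"dz":0,"fingers":0}]'
```

```text
clock: 2.17
tcp_pos: [0.4102, -0.3421, 0.0849]
eef_rot: [[0.64, 0.768, -0.002], [0.768, -0.64, 0.002], [-0.0, -0.003, -1.0]]
contact_force: [-0.2, -0.6, 0.3]
width: 0.0298
finger_force: 0.0
clock: 2.67
tcp_pos: [0.412, -0.3418, 0.0867]
eef_rot: [[0.639, 0.769, 0.001], [0.769, -0.639, -0.001], [-0.0, 0.001, -1.0]]
contact_force: [0.1, 0.4, -0.8]
width: 0.0001
finger_force: 0.0
```

Run:
```python
from h import *
import pickle
s=readout.state();print(s["tcp_pos"],s["width"])
c=cap("wrist"); c2=cap("side")
p=s["tcp_pos"];R=np.array(s["eef_rot"])
print("tcp",proj(c,[p]),proj(c2,[p])); w2=pickle.load(open("w2.pkl","rb")); print("w2 tcp",proj(w2,[p+[0,0,.1424]]), proj(w2,[p]), "E",np.array(w2["tool_from_camera"]).round(3).tolist())
a=np.linspace(0,2*np.pi,9)[:-1]
print(proj(c,np.c_[.4416+.041*np.cos(a),-.3666+.041*np.sin(a),0*a+.115]).round(0).tolist())
im=np.hstack([cv2.resize(c["pixels"],(400,300)),cv2.resize(c2["pixels"][230:380,150:350],(400,300))])
cv2.imwrite("pics/w3.png",cv2.cvtColor(im,cv2.COLOR_RGB2BGR))
```

```text
[ 0.41196608 -0.34176287  0.08665377] 8.778665033463731e-05
tcp [[325.65643035 286.14491382]] [[261.27420495 324.30439475]]
w2 tcp [[326.50853049 288.86477713]] [[325.33504721 212.49608903]] E [[0.0, -0.944, -0.329, 0.085], [1.0, 0.0, 0.001, -0.001], [-0.001, -0.329, 0.944, -0.177], [0.0, 0.0, 0.0, 1.0]]
[[500.0, 257.0], [436.0, 222.0], [358.0, 245.0], [321.0, 308.0], [342.0, 367.0], [402.0, 393.0], [469.0, 376.0], [510.0, 322.0]]
```

View pics/w3.png

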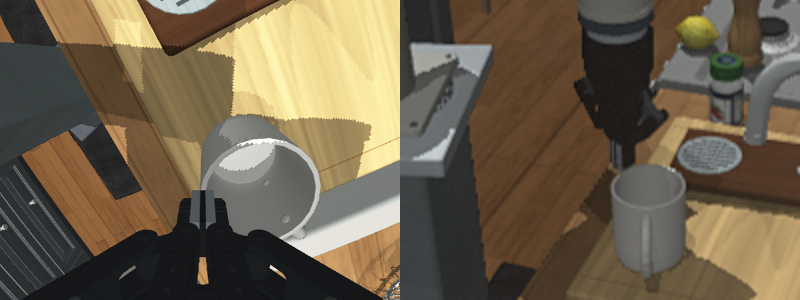

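The fingers shut just above the wall: in the wrist half the tips end at (204,193), right over the rim. The mug hasn't moved. From the pad spacing, the visible tips sit about 40 mm behind the reported TCP. I'll open, go 2.7 cm lower (safe whichever is right) and close again.

```bash
python3 -m crank '[{"rx":0,"ry":0,"rz":0,"dx":0,"dy":0,"dz":0,"fingers":3},{"rx":0,"ry":0,"rz":0,"dx":0,"dy":0,"dz":0,"fingers":3},{"rx":0,"ry":0,"rz":0,"dx":0,"dy":0,"dz":0,"fingers":3},{"rx":0,"ry":0,"rz":0,"dx":0,"dy":0,"dz":0,"fingers":3},{"rx":0,"ry":0,"rz":0,"dx":0,"dy":0,"dz":0.9,"fingers":3},{"rx":0,"ry":0,"rz":0,"dx":0,"dy":0,"dz":0.9,"fingers":3},{"rx":0,"ry":0,"rz":0,"dx":0,"dy":0,"dz":0.9,"fingers":3},{"rx":0,"ry":0,"rz":0,"dx":0,"dy":0,"dz":0,"fingers":3}]'; python3 -m crank '[{"rx":0,"ry":0,"rz":0,"dx":0,"dy":0,"dz":0,"fingers":0},{"rx":0,"ry":0,"rz":0,"dx":0,"dy":0,"dz":0,"fingers":0},{"rx":0,"ry":0,"rz":0,"dx":0,"dy":0,"dz":0,"fingers":0},{"rx":0,"ry":0,"rz":0,"dx":0,"dy":0,"dz":0,"fingers":0},{"rx":0,"ry":0,"rz":0,"dx":0,"dy":0,"dz":0,"fingers":0},{"rx":0,"ry":0,"rz":0,"dx":0,"dy":0,"dz":0,"fingers":0}]'
```

```text
clock: 3.43
tcp_pos: [0.4104, -0.3405, 0.0567]
eef_rot: [[0.639, 0.769, -0.003], [0.769, -0.639, 0.003], [0.0, -0.004, -1.0]]
contact_force: [0.1, -0.2, 0.1]
width: 0.0299
finger_force: 0.0
clock: 3.93
tcp_pos: [0.4118, -0.3417, 0.0593]
eef_rot: [[0.639, 0.769, 0.0], [0.769, -0.639, -0.0], [-0.0, 0.0, -1.0]]
contact_force: [0.7, -0.3, -1.2]
width: 0.004
finger_force: 56.5
```

Gripped: width 4.0 mm at 56 N. So the real tips sit about 39 mm behind the reported TCP, and I'll allow for that from here on. Now I lift and carry.

```bash
python3 -m crank '[{"rx":0,"ry":0,"rz":0,"dx":0,"dy":0,"dz":-1,"fingers":0},{"rx":0,"ry":0,"rz":0,"dx":0,"dy":0,"dz":-2,"fingers":0},{"rx":0,"ry":0,"rz":0,"dx":0,"dy":0,"dz":-2,"fingers":0},{"rx":0,"ry":0,"rz":0,"dx":0,"dy":0,"dz":-1,"fingers":0},{"rx":0,"ry":0,"rz":0,"dx":1,"dy":-0.3,"dz":0,"fingers":0},{"rx":0,"ry":0,"rz":0,"dx":2,"dy":-0.7,"dz":0,"fingers":0},{"rx":0,"ry":0,"rz":0,"dx":2.5,"dy":-0.9,"dz":0,"fingers":0},{"rx":0,"ry":0,"rz":0,"dx":2.5,"dy":-0.9,"dz":0,"fingers":0}]'; python3 -m crank '[{"rx":0,"ry":0,"rz":0,"dx":2.5,"dy":-0.9,"dz":0,"fingers":0},{"rx":0,"ry":0,"rz":0,"dx":2.5,"dy":-0.9,"dz":0,"fingers":0},{"rx":0,"ry":0,"rz":0,"dx":2,"dy":-0.6,"dz":0,"fingers":0},{"rx":0,"ry":0,"rz":0,"dx":1,"dy":-0.2,"dz":0,"fingers":0},{"rx":0,"ry":0,"rz":0,"dx":0.4,"dy":-0.1,"dz":0,"fingers":0},{"rx":0,"ry":0,"rz":0,"dx":0,"dy":0,"dz":0,"fingers":0},{"rx":0,"ry":0,"rz":0,"dx":0,"dy":0,"dz":0,"fingers":0}]'
python3 - <<'E'
from h import *
import pickle
s=readout.state();p=s["tcp_pos"];R=np.array(s["eef_rot"]);d=np.array([.4118+.0624,-.3417+.1616,.0885])-p
print(p,"cm in tool:",(R.T@d*100).round(2))
for n in("top","side"):
    c=cap(n); pickle.dump(c,open(n+"1.pkl","wb")); 
    if n=="top": A=c["pixels"][170:310,280:420]
    else: B=c["pixels"][235:375,215:395]
im=np.hstack([cv2.resize(A,(400,400),interpolation=cv2.INTER_CUBIC),cv2.resize(B,(400,400*140//180),interpolation=cv2.INTER_CUBIC).copy().__class__((1,1,3)) if 0 else cv2.resize(B[:,:140],(400,400),interpolation=cv2.INTER_CUBIC)])
cv2.imwrite("pics/m1.png",cv2.cvtColor(im,cv2.COLOR_RGB2BGR))
T=pickle.load(open("top1.pkl","rb"));S=pickle.load(open("side1.pkl","rb"))
z=p[2]-.0593+.115
a=np.linspace(0,2*np.pi,9)[:-1]
q=np.c_[.504+.041*np.cos(a),-.205+.041*np.sin(a),0*a+z]
f=400/140
print((( proj(T,q)-[280,170])*f).round(0).tolist()); print(((proj(S,q)-[215,235])*f).round(0).tolist())
E
```

```text
clock: 4.6
tcp_pos: [0.4408, -0.2606, 0.1184]
eef_rot: [[0.64, 0.768, -0.001], [0.768, -0.64, 0.001], [0.0, -0.001, -1.0]]
contact_force: [0.5, 0.9, -2.9]
width: 0.0044
finger_force: 56.7
clock: 5.18
tcp_pos: [0.4739, -0.1805, 0.1188]
eef_rot: [[0.639, 0.769, -0.001], [0.769, -0.639, -0.0], [-0.0, -0.0, -1.0]]
contact_force: [0.3, 0.1, -2.4]
width: 0.0044
finger_force: 56.7
[ 0.473873   -0.18053329  0.11883603] cm in tool: [ 0.06 -0.    3.03]
[[182.0, 193.0], [143.0, 215.0], [131.0, 257.0], [154.0, 296.0], [197.0, 308.0], [236.0, 286.0], [248.0, 243.0], [225.0, 205.0]]
[[303.0, 77.0], [290.0, 61.0], [256.0, 53.0], [222.0, 59.0], [206.0, 76.0], [218.0, 93.0], [253.0, 101.0], [288.0, 94.0]]
```

View pics/m1.png

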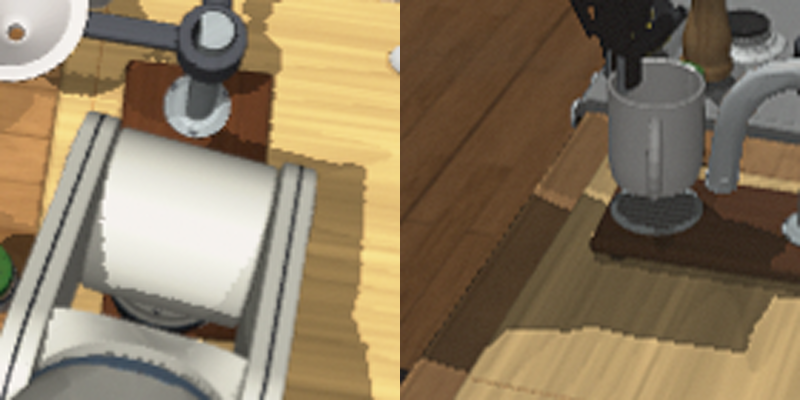

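In the side half the mug hangs upright with its rim at (257,82), directly above the plate at (257,208). The plan holds, so I lower it.

```bash
python3 -m crank '[{"rx":0,"ry":0,"rz":0,"dx":0.1,"dy":0,"dz":1.2,"fingers":0},{"rx":0,"ry":0,"rz":0,"dx":0,"dy":0,"dz":1,"fingers":0},{"rx":0,"ry":0,"rz":0,"dx":0,"dy":0,"dz":0.6,"fingers":0},{"rx":0,"ry":0,"rz":0,"dx":0,"dy":0,"dz":0.1,"fingers":0},{"rx":0,"ry":0,"rz":0,"dx":0,"dy":0,"dz":0,"fingers":0},{"rx":0,"ry":0,"rz":0,"dx":0,"dy":0,"dz":0,"fingers":0}]'; python3 -m crank '[{"rx":0,"ry":0,"rz":0,"dx":0,"dy":0,"dz":0.1,"fingers":0},{"rx":0,"ry":0,"rz":0,"dx":0,"dy":0,"dz":0,"fingers":0}]';python3 -m crank '[{"rx":0,"ry":0,"rz":0,"dx":0,"dy":0,"dz":0.1,"fingers":0},{"rx":0,"ry":0,"rz":0,"dx":0,"dy":0,"dz":0,"fingers":0}]'
```

```text
clock: 5.78
tcp_pos: [0.4748, -0.1798, 0.0902]
eef_rot: [[0.639, 0.769, -0.0], [0.769, -0.639, 0.0], [-0.0, -0.0, -1.0]]
contact_force: [0.4, -0.6, -3.3]
width: 0.0042
finger_force: 56.7
clock: 5.95
tcp_pos: [0.475, -0.1797, 0.0894]
eef_rot: [[0.639, 0.769, 0.001], [0.769, -0.639, -0.0], [0.0, 0.001, -1.0]]
contact_force: [1.1, -0.2, -2.1]
width: 0.0046
finger_force: 56.7
clock: 6.12
tcp_pos: [0.4749, -0.1795, 0.0882]
eef_rot: [[0.639, 0.769, 0.0], [0.769, -0.639, -0.0], [0.0, 0.0, -1.0]]
contact_force: [-1.2, 0.0, -2.4]
width: 0.0041
finger_force: 56.7
```

```bash
python3 -m crank '[{"rx":0,"ry":0,"rz":0,"dx":0,"dy":0,"dz":0.1,"fingers":0},{"rx":0,"ry":0,"rz":0,"dx":0,"dy":0,"dz":0,"fingers":0}]'; python3 -m crank '[{"rx":0,"ry":0,"rz":0,"dx":0,"dy":0,"dz":0.1,"fingers":0},{"rx":0,"ry":0,"rz":0,"dx":0,"dy":0,"dz":0,"fingers":0}]'
```

```text
clock: 6.28
tcp_pos: [0.4744, -0.1792, 0.0872]
eef_rot: [[0.639, 0.769, -0.001], [0.769, -0.639, 0.001], [-0.0, -0.001, -1.0]]
contact_force: [-2.3, 2.6, 3.3]
width: 0.0046
finger_force: 57.4
clock: 6.45
tcp_pos: [0.4742, -0.179, 0.0869]
eef_rot: [[0.639, 0.769, -0.001], [0.769, -0.639, 0.001], [-0.0, -0.002, -1.0]]
contact_force: [-6.5, 4.7, 12.2]
width: 0.0044
finger_force: 58.7
```

The mug touched down at the predicted height, with the force rising at z = 0.087. I release, raise and turn towards the bar.

```bash
python3 -m crank '[{"rx":0,"ry":0,"rz":0,"dx":0,"dy":0,"dz":0,"fingers":3},{"rx":0,"ry":0,"rz":0,"dx":0,"dy":0,"dz":0,"fingers":3},{"rx":0,"ry":0,"rz":0,"dx":0,"dy":0,"dz":0,"fingers":3},{"rx":0,"ry":0,"rz":0,"dx":0,"dy":0,"dz":-0.5,"fingers":3},{"rx":0,"ry":0,"rz":0,"dx":0,"dy":0,"dz":-1.8,"fingers":3},{"rx":0,"ry":0,"rz":0,"dx":0,"dy":0,"dz":-3,"fingers":3},{"rx":0,"ry":0,"rz":0,"dx":0,"dy":0,"dz":-3,"fingers":3},{"rx":0,"ry":0,"rz":0,"dx":0,"dy":0,"dz":-3,"fingers":3}]'; python3 -m crank '[{"rx":0,"ry":0,"rz":-6,"dx":0,"dy":0,"dz":-3,"fingers":3},{"rx":0,"ry":0,"rz":-6,"dx":0,"dy":0,"dz":-3,"fingers":3},{"rx":0,"ry":0,"rz":-6,"dx":0,"dy":0,"dz":-1,"fingers":3},{"rx":0,"ry":0,"rz":-6,"dx":0,"dy":0,"dz":0,"fingers":3},{"rx":0,"ry":0,"rz":0,"dx":0.6,"dy":2.6,"dz":0,"fingers":3},{"rx":0,"ry":0,"rz":0,"dx":0.8,"dy":3,"dz":0,"fingers":3},{"rx":0,"ry":0,"rz":0,"dx":0.8,"dy":3,"dz":0,"fingers":3},{"rx":0,"ry":0,"rz":0,"dx":0.8,"dy":3,"dz":0,"fingers":3}]'; python3 -m crank '[{"rx":0,"ry":0,"rz":0,"dx":0.8,"dy":3,"dz":0,"fingers":3},{"rx":0,"ry":0,"rz":0,"dx":0.6,"dy":2,"dz":0,"fingers":3},{"rx":0,"ry":0,"rz":0,"dx":0.2,"dy":1,"dz":0,"fingers":3},{"rx":0,"ry":0,"rz":0,"dx":0,"dy":0,"dz":0,"fingers":3},{"rx":0,"ry":0,"rz":0,"dx":0,"dy":0,"dz":0,"fingers":3}]'
python3 - <<'E'
from h import *
import pickle
print(readout.state()["joint_pos"].round(3))
c=cap("wrist"); pickle.dump(c,open("w4.pkl","wb")); save(c,"pics/w4.png")
col=np.array([.640,-.238]);u=np.array([.27,.963]);l=np.array([.963,-.27])
P=[np.r_[col+u*r+l*s,.220] for r in(.03,.085) for s in(-.009,.009)]+[np.r_[col,.246],np.r_[col+u*.14,.227],np.r_[.504,-.205,.143]]
print(proj(c,P).round(0).tolist())
t=cap("top"); pickle.dump(t,open("top2.pkl","wb")); save(t,"pics/top2.png")
E
```

```text
clock: 7.12
tcp_pos: [0.4746, -0.1795, 0.2005]
eef_rot: [[0.639, 0.769, -0.0], [0.769, -0.639, 0.0], [-0.0, -0.0, -1.0]]
contact_force: [0.7, 0.1, -0.6]
width: 0.0294
finger_force: 0.0
clock: 7.78
tcp_pos: [0.5959, -0.1822, 0.2697]
eef_rot: [[0.271, 0.963, 0.001], [0.963, -0.271, -0.0], [-0.0, 0.001, -1.0]]
contact_force: [-0.6, -0.8, -0.0]
width: 0.0302
finger_force: 0.0
clock: 8.2
tcp_pos: [0.6559, -0.1829, 0.2687]
eef_rot: [[0.271, 0.963, -0.001], [0.963, -0.271, 0.0], [-0.0, -0.001, -1.0]]
contact_force: [-0.9, 0.4, -0.2]
width: 0.0298
finger_force: 0.0
[-0.289  0.442  1.429 -0.     1.272 -0.015]
[[310.0, 293.0], [339.0, 293.0], [309.0, 207.0], [340.0, 207.0], [325.0, 358.0], [325.0, 107.0], [159.0, 288.0]]
```

View pics/w4.png

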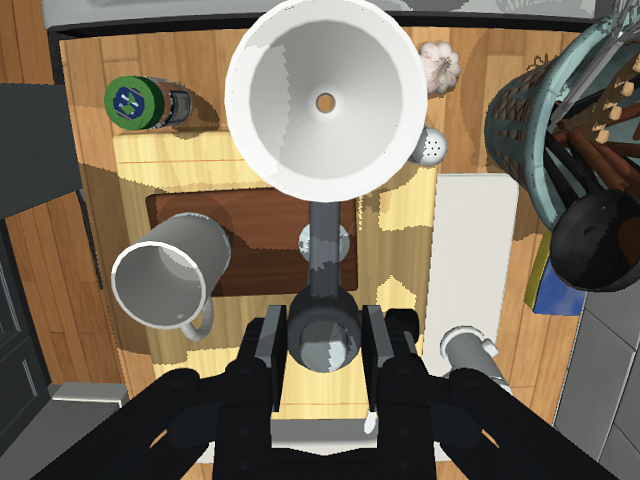

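The view shows the mug upright on the plate, rim centre at (160,286) (predicted 159,288). The bar runs between x≈310 and 341 at y 205–290, the dripper rim is centred at x≈325, and the lever end shows at (403,323), all as predicted. Now I descend onto the bar and grip it.

```bash
python3 -m crank '[{"rx":0,"ry":0,"rz":0,"dx":0,"dy":0,"dz":2,"fingers":3},{"rx":0,"ry":0,"rz":0,"dx":0,"dy":0,"dz":2.5,"fingers":3},{"rx":0,"ry":0,"rz":0,"dx":0,"dy":0,"dz":2.5,"fingers":3},{"rx":0,"ry":0,"rz":0,"dx":0,"dy":0,"dz":2,"fingers":3},{"rx":0,"ry":0,"rz":0,"dx":0,"dy":0,"dz":1,"fingers":3},{"rx":0,"ry":0,"rz":0,"dx":0,"dy":0,"dz":0.6,"fingers":3},{"rx":0,"ry":0,"rz":0,"dx":0,"dy":0,"dz":0,"fingers":3}]'; python3 -m crank '[{"rx":0,"ry":0,"rz":0,"dx":0,"dy":0,"dz":0,"fingers":0},{"rx":0,"ry":0,"rz":0,"dx":0,"dy":0,"dz":0,"fingers":0},{"rx":0,"ry":0,"rz":0,"dx":0,"dy":0,"dz":0,"fingers":0},{"rx":0,"ry":0,"rz":0,"dx":0,"dy":0,"dz":0,"fingers":0}]'
```

```text
clock: 8.88
tcp_pos: [0.6558, -0.183, 0.1626]
eef_rot: [[0.271, 0.963, -0.001], [0.963, -0.271, 0.0], [-0.0, -0.001, -1.0]]
contact_force: [-0.5, 0.3, 0.4]
width: 0.0295
finger_force: 0.0
clock: 9.22
tcp_pos: [0.6565, -0.183, 0.1644]
eef_rot: [[0.271, 0.962, 0.0], [0.962, -0.271, -0.0], [-0.0, 0.0, -1.0]]
contact_force: [-6.8, 2.3, 5.6]
width: 0.0163
finger_force: 60.5
```

The grip is on the bar. Now I swing in 6° steps about the column, checking the radius after the first four.

```bash
python3 -m crank '[{"rx":0,"ry":0,"rz":-3,"dx":0,"dy":-0.3,"dz":0,"fingers":0},{"rx":0,"ry":0,"rz":-5,"dx":-0.02,"dy":-0.5,"dz":0,"fingers":0},{"rx":0,"ry":0,"rz":-6,"dx":-0.03,"dy":-0.6,"dz":0,"fingers":0},{"rx":0,"ry":0,"rz":-6,"dx":-0.03,"dy":-0.6,"dz":0,"fingers":0},{"rx":0,"ry":0,"rz":0,"dx":0,"dy":0,"dz":0,"fingers":0}]'
cat > arc.py <<'E'
from h import *
s=readout.state();p=s["tcp_pos"];R=np.array(s["eef_rot"]);c=np.array([.640,-.238,p[2]])
d=R.T@(p-c); print("pivot rel tool",(d*1000).round(1),"tool x ang",np.degrees(np.arctan2(R[1,0],R[0,0])).round(2),s["contact_force"].round(1),s["ft_torque"].round(2),s["width"])
E
python3 arc.py
```

```text
clock: 9.63
tcp_pos: [0.6366, -0.1808, 0.1644]
eef_rot: [[-0.079, 0.997, 0.001], [0.997, 0.079, -0.0], [-0.0, 0.001, -1.0]]
contact_force: [-2.7, 1.5, 3.4]
width: 0.0166
finger_force: 60.3
pivot rel tool [57.3  1.1 -0. ] tool x ang 94.53 [-2.7  1.5  3.4] [0.31 0.48 0.1 ] 0.016559524638846954
```

```bash
python3 -m crank '[{"rx":0,"ry":0,"rz":-6,"dx":-0.03,"dy":-0.6,"dz":0,"fingers":0},{"rx":0,"ry":0,"rz":-6,"dx":-0.03,"dy":-0.6,"dz":0,"fingers":0},{"rx":0,"ry":0,"rz":-6,"dx":-0.03,"dy":-0.6,"dz":0,"fingers":0},{"rx":0,"ry":0,"rz":-6,"dx":-0.03,"dy":-0.6,"dz":0,"fingers":0},{"rx":0,"ry":0,"rz":-6,"dx":-0.03,"dy":-0.6,"dz":0,"fingers":0},{"rx":0,"ry":0,"rz":-6,"dx":-0.03,"dy":-0.6,"dz":0,"fingers":0},{"rx":0,"ry":0,"rz":0,"dx":0,"dy":0,"dz":0,"fingers":0}]'; python3 arc.py
```

```text
clock: 10.22
tcp_pos: [0.6049, -0.1939, 0.1644]
eef_rot: [[-0.648, 0.762, 0.002], [0.762, 0.648, 0.0], [-0.001, 0.002, -1.0]]
contact_force: [1.0, 7.0, 4.4]
width: 0.0169
finger_force: 60.6
pivot rel tool [56.3  1.8 -0.1] tool x ang 130.38 [1.  7.  4.4] [1.08 0.   0.45] 0.016901678416361882
```

```bash
python3 -m crank '[{"rx":0,"ry":0,"rz":-6,"dx":-0.03,"dy":-0.6,"dz":0,"fingers":0},{"rx":0,"ry":0,"rz":-6,"dx":-0.03,"dy":-0.6,"dz":0,"fingers":0},{"rx":0,"ry":0,"rz":-6,"dx":-0.03,"dy":-0.6,"dz":0,"fingers":0},{"rx":0,"ry":0,"rz":-6,"dx":-0.03,"dy":-0.6,"dz":0,"fingers":0},{"rx":0,"ry":0,"rz":-6,"dx":-0.03,"dy":-0.6,"dz":0,"fingers":0},{"rx":0,"ry":0,"rz":-5,"dx":-0.02,"dy":-0.5,"dz":0,"fingers":0},{"rx":0,"ry":0,"rz":-1.5,"dx":0,"dy":-0.15,"dz":0,"fingers":0},{"rx":0,"ry":0,"rz":0,"dx":0,"dy":0,"dz":0,"fingers":0}]'; python3 arc.py
python3 - <<'E'
from h import *
import pickle
print(readout.state()["joint_pos"].round(3))
im=[]
for n in("top","wrist","side"):
    c=cap(n); pickle.dump(c,open(n+"5.pkl","wb")); save(c,f"pics/{n}5.png")
E
```

```text
clock: 10.88
tcp_pos: [0.5871, -0.2234, 0.1644]
eef_rot: [[-0.973, 0.231, 0.003], [0.231, 0.973, 0.002], [-0.003, 0.002, -1.0]]
contact_force: [1.5, 9.5, 5.8]
width: 0.0167
finger_force: 60.9
pivot rel tool [54.9  2.  -0.1] tool x ang 166.64 [1.5 9.5 5.8] [ 1.5  -0.07  0.64] 0.016744201245747804
[-0.384  0.464  1.649  0.003  1.027 -1.723]
```

Arm angle is near target. I release, rise and look once with a composite picture.

```bash
python3 -m crank '[{"rx":0,"ry":0,"rz":0,"dx":0,"dy":0,"dz":0,"fingers":3},{"rx":0,"ry":0,"rz":0,"dx":0,"dy":0,"dz":0,"fingers":3},{"rx":0,"ry":0,"rz":0,"dx":0,"dy":0,"dz":-1,"fingers":3},{"rx":0,"ry":0,"rz":0,"dx":0,"dy":0,"dz":-2,"fingers":3},{"rx":0,"ry":0,"rz":0,"dx":0,"dy":0,"dz":-2.5,"fingers":3},{"rx":0,"ry":0,"rz":0,"dx":0,"dy":0,"dz":-2.5,"fingers":3},{"rx":0,"ry":0,"rz":0,"dx":0,"dy":0,"dz":-2.5,"fingers":3},{"rx":0,"ry":0,"rz":0,"dx":0,"dy":0,"dz":-1.5,"fingers":3}]'; python3 -m crank '[{"rx":0,"ry":0,"rz":0,"dx":-1,"dy":-2,"dz":-1,"fingers":3},{"rx":0,"ry":0,"rz":0,"dx":-2.5,"dy":-2.5,"dz":-1,"fingers":3},{"rx":0,"ry":0,"rz":0,"dx":-1.5,"dy":-1.5,"dz":-1,"fingers":3},{"rx":0,"ry":0,"rz":0,"dx":0,"dy":0,"dz":0,"fingers":3},{"rx":0,"ry":0,"rz":0,"dx":0,"dy":0,"dz":0,"fingers":3}]'; python3 arc.py
python3 - <<'E'
from h import *
import pickle
c=cap("wrist"); pickle.dump(c,open("w6.pkl","wb"))
t=cap("top"); pickle.dump(t,open("top6.pkl","wb")); s=cap("side"); pickle.dump(s,open("side6.pkl","wb"))
W=c["pixels"][0:420,60:640]  # 580x420
im=np.zeros((600,800,3),np.uint8)
im[:480,:640]=c["pixels"]; 
im[480:600,:240]=cv2.resize(t["pixels"][170:290,280:400],(240,240))[60:180]; 
im[0:600,640:800]=cv2.resize(s["pixels"][230:342,352:382] if 0 else s["pixels"][225:345,345:377],(160,600),interpolation=cv2.INTER_CUBIC)
cv2.imwrite("pics/z.png",cv2.cvtColor(im,cv2.COLOR_RGB2BGR))
# predictions
yaw=np.radians(-12.7); X=np.array([np.cos(yaw),np.sin(yaw)]);Y=np.array([-X[1],X[0]]);col=np.array([.640,-.238])
pts={"coltop":np.r_[col,.246],"rimc":np.r_[col-X*.14,.227],"barL":np.r_[col-X*.06+Y*.009,.220],"barR":np.r_[col-X*.06-Y*.009,.220],"leverend":np.r_[col+Y*.052+X*.0108,.275],"hub":np.r_[col+Y*.052,.214]}
O=col-X*.075
for i,(a,b) in enumerate([(-.11,.06),(-.11,-.06),(.11,-.06),(.11,.06)]): pts[f"b{i}"]=np.r_[O+X*a+Y*b,.046]
for n,p in pts.items(): print(n,p.round(3),"w",proj(c,[p])[0].round(0),"t",proj(t,[p])[0].round(0),"s",proj(s,[p])[0].round(0))
E
```

```text
clock: 11.7
tcp_pos: [0.5865, -0.2257, 0.2871]
eef_rot: [[-0.973, 0.231, 0.004], [0.231, 0.973, -0.002], [-0.005, -0.001, -1.0]]
contact_force: [0.4, -0.2, -0.3]
width: 0.03
finger_force: 0.0
clock: 12.12
tcp_pos: [0.6206, -0.2959, 0.314]
eef_rot: [[-0.973, 0.232, 0.001], [0.232, 0.973, -0.001], [-0.002, -0.001, -1.0]]
contact_force: [-0.0, -0.1, -0.5]
width: 0.0297
finger_force: 0.0
pivot rel tool [  5.5 -60.9   0. ] tool x ang 166.61 [-0.  -0.1 -0.5] [0.04 0.04 0.01] 0.02971530441100191
coltop [ 0.64  -0.238  0.246] w [417. 250.] t [356. 180.] s [363. 243.]
rimc [ 0.503 -0.207  0.227] w [423.  20.] t [349. 253.] s [304. 243.]
barL [ 0.583 -0.216  0.22 ] w [428. 152.] t [348. 213.] s [338. 248.]
barR [ 0.579 -0.234  0.22 ] w [401. 152.] t [357. 214.] s [336. 252.]
leverend [ 0.662 -0.19   0.275] w [512. 283.] t [330. 167.] s [372. 223.]
hub [ 0.651 -0.187  0.214] w [478. 234.] t [329. 182.] s [366. 245.]
b0 [ 0.473 -0.139  0.046] w [442.   8.] t [316. 284.] s [293. 292.]
b1 [ 0.446 -0.256  0.046] w [323.   7.] t [369. 289.] s [280. 317.]
b2 [ 0.661 -0.304  0.046] w [325. 218.] t [377. 195.] s [369. 331.]
b3 [ 0.687 -0.187  0.046] w [429. 217.] t [325. 190.] s [376. 304.]
```

Run:
```python
from h import *
import pickle
c=pickle.load(open("w6.pkl","rb"));s=pickle.load(open("side6.pkl","rb"))
im=np.zeros((600,800,3),np.uint8)
im[:,:520]=cv2.resize(c["pixels"][0:300,300:560],(520,600),interpolation=cv2.INTER_CUBIC)
im[:420,520:]=cv2.resize(s["pixels"][195:335,290:383],(280,420),interpolation=cv2.INTER_CUBIC)
cv2.imwrite("pics/z.png",cv2.cvtColor(im,cv2.COLOR_RGB2BGR))
```

```text
(no output)
```

View pics/z.png

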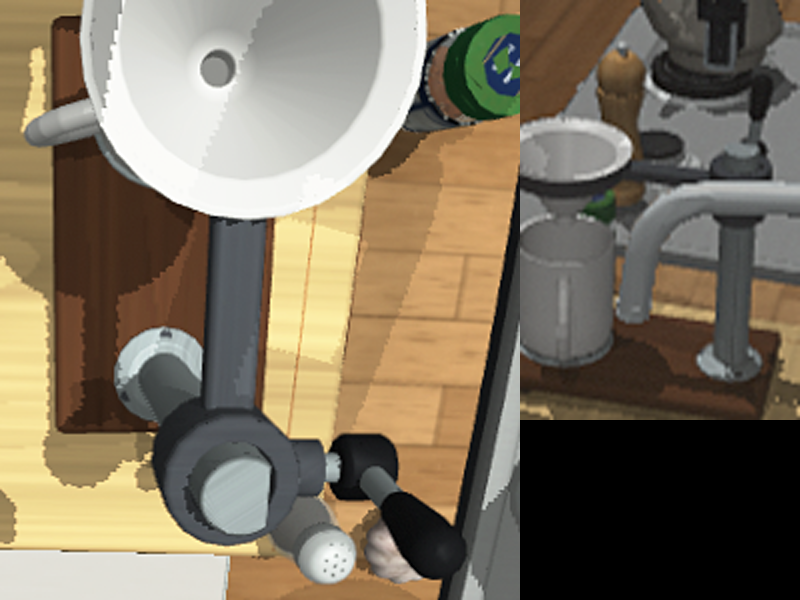

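The last view shows the flat on the column top facing the clamp screw (flat edge x≈271, y 452–513 in the crop), with the dripper over the mug. The bar centreline runs (240,217)→(231,405), the hub is at (363,467) and the lever end at (433,550). The base's left edge runs (52,20)→(57,432). I compute the angles from these.

Run:
```python
from h import *
import pickle
c=pickle.load(open("w6.pkl","rb"))
w=lambda x,y:(300+x/2-.25,y/2-.25)
ang=lambda a,b:np.degrees(np.arctan2(*(b-a)[[1,0]]))
L=[at_z(c,*w(*q),.220) for q in((231.5,405),(240,217))]; print("bar",L[0].round(4),L[1].round(4),ang(*L))
for e in [((205,405),(212,220)),((258,405),(268,217))]:
    M=[at_z(c,*w(*q),.220) for q in e]; print(" edge",ang(*M))
B=[at_z(c,*w(*q),.046) for q in((57,432),(52,20))]; print("base edge",ang(*B))
f=[at_z(c,*w(*q),.246) for q in((271,513),(270,452))]; print("flat",f[0].round(4),f[1].round(4),ang(*f))
print("hub",at_z(c,*w(363,467),.214).round(4),"leverend",at_z(c,*w(433,548),.275).round(4),"coltop",at_z(c,*w(238,489),.246).round(4),"outlet",at_z(c,*w(218,68),.160).round(4))
# image code: bar edges rows and base edge
g=cv2.cvtColor(c["pixels"],cv2.COLOR_RGB2GRAY).astype(int)
for y in (115,140,165,190): print(y,g[y,396:440].tolist())
```

```text
bar [ 0.6155 -0.2296  0.22  ] [ 0.5543 -0.2165  0.22  ] 167.90166372841034
 edge 167.7726589714984
 edge 167.99785504087976
base edge 167.4664659759546
flat [ 0.647 -0.227  0.246] [ 0.6261 -0.2244  0.246 ] 172.75992190053915
hub [ 0.6513 -0.1847  0.214 ] leverend [ 0.6566 -0.1864  0.275 ] coltop [ 0.6361 -0.2364  0.246 ] outlet [ 0.5021 -0.202   0.16  ]
115 [82, 79, 73, 69, 69, 68, 69, 71, 49, 27, 41, 56, 67, 74, 85, 93, 94, 94, 92, 92, 91, 91, 90, 91, 93, 92, 92, 91, 92, 92, 90, 93, 93, 92, 90, 83, 72, 71, 86, 81, 84, 198, 235, 231]
140 [70, 71, 70, 67, 69, 69, 64, 45, 30, 41, 58, 71, 79, 88, 92, 92, 91, 90, 90, 89, 89, 90, 91, 92, 91, 89, 89, 89, 89, 92, 92, 92, 91, 84, 82, 66, 83, 78, 67, 89, 229, 220, 218, 217]
165 [70, 70, 70, 71, 69, 69, 26, 32, 46, 63, 70, 79, 87, 91, 90, 88, 88, 89, 88, 88, 88, 90, 90, 89, 88, 89, 89, 89, 91, 91, 90, 90, 94, 81, 78, 79, 70, 92, 223, 232, 229, 228, 228, 228]
190 [99, 98, 98, 110, 105, 28, 32, 52, 68, 73, 82, 89, 90, 89, 85, 87, 87, 86, 84, 87, 91, 104, 103, 101, 100, 102, 103, 104, 102, 98, 94, 85, 65, 70, 63, 64, 162, 210, 206, 205, 205, 205, 205, 205]
```

The bar points at 167.9° and the base edge at 167.5°, so the arm is within 0.5° of facing the flat. The hub and lever end match the expected geometry. Next I grip the lever's end from above, with the fingers closing along the screw axis.

```bash
python3 -m crank '[{"rx":0,"ry":0,"rz":-0.9,"dx":-0.1,"dy":2,"dz":0,"fingers":3.4},{"rx":0,"ry":0,"rz":0,"dx":-0.2,"dy":2.5,"dz":0,"fingers":3.4},{"rx":0,"ry":0,"rz":0,"dx":-0.2,"dy":2.5,"dz":0,"fingers":3.4},{"rx":0,"ry":0,"rz":0,"dx":-0.3,"dy":2.5,"dz":0,"fingers":3.4},{"rx":0,"ry":0,"rz":0,"dx":-0.2,"dy":1.5,"dz":0,"fingers":3.4},{"rx":0,"ry":0,"rz":0,"dx":0,"dy":0.5,"dz":0,"fingers":3.4},{"rx":0,"ry":0,"rz":0,"dx":0,"dy":0,"dz":0,"fingers":3.4}]'
python3 - <<'E'
from h import *
s=readout.state();p=s["tcp_pos"];R=np.array(s["eef_rot"]);print((R.T@(np.array([.6575,-.1866,.221])-p)*100).round(2),s["joint_pos"].round(2))
c=cap("wrist");g=c["pixels"].astype(int).sum(2)
m=(g<75).astype(np.uint8); m[300:]=0
n,l,st,ce=cv2.connectedComponentsWithStats(m)
print([(st[i].tolist(),ce[i].round(0).tolist()) for i in range(1,n) if st[i,4]>150])
print(proj(c,[[.6575,-.1866,.275],[.6513,-.1847,.214],[.640,-.238,.246]]).round(0).tolist())
save(c,"pics/w7.png")
E
```

```text
clock: 12.85
tcp_pos: [0.6547, -0.1831, 0.313]
eef_rot: [[-0.977, 0.211, -0.0], [0.211, 0.977, -0.0], [0.0, -0.0, -1.0]]
contact_force: [0.1, 0.4, 0.1]
width: 0.0336
finger_force: 0.0
[-0.35 -0.28  9.2 ] [-0.29  0.41  1.38 -0.    1.35 -1.65]
[([436, 0, 48, 300, 1872], [462.0, 142.0]), ([305, 207, 29, 73, 783], [318.0, 248.0]), ([526, 258, 70, 42, 435], [551.0, 275.0])]
[[319.0, 265.0], [321.0, 224.0], [236.0, 239.0]]
```

The lever blob spans x 305–334 and y 207–280, which puts the ball centre near (319,266); predicted was (319,265). Descend and grip.

```bash
python3 -m crank '[{"rx":0,"ry":0,"rz":0,"dx":-0.3,"dy":-0.3,"dz":1.5,"fingers":3.4},{"rx":0,"ry":0,"rz":0,"dx":0,"dy":0,"dz":2.5,"fingers":3.4},{"rx":0,"ry":0,"rz":0,"dx":0,"dy":0,"dz":2,"fingers":3.4},{"rx":0,"ry":0,"rz":0,"dx":0,"dy":0,"dz":1.5,"fingers":3.4},{"rx":0,"ry":0,"rz":0,"dx":0,"dy":0,"dz":1.2,"fingers":3.4},{"rx":0,"ry":0,"rz":0,"dx":0,"dy":0,"dz":0.5,"fingers":3.4},{"rx":0,"ry":0,"rz":0,"dx":0,"dy":0,"dz":0,"fingers":3.4}]'; python3 -m crank '[{"rx":0,"ry":0,"rz":0,"dx":0,"dy":0,"dz":0,"fingers":0},{"rx":0,"ry":0,"rz":0,"dx":0,"dy":0,"dz":0,"fingers":0},{"rx":0,"ry":0,"rz":0,"dx":0,"dy":0,"dz":0,"fingers":0},{"rx":0,"ry":0,"rz":0,"dx":0,"dy":0,"dz":0,"fingers":0}]'; python3 arc.py
```

```text
clock: 13.48
tcp_pos: [0.6562, -0.1888, 0.2198]
eef_rot: [[-0.977, 0.214, -0.002], [0.214, 0.977, 0.0], [0.002, 0.0, -1.0]]
contact_force: [-0.5, -0.3, -0.9]
width: 0.0343
finger_force: 0.0
clock: 13.82
tcp_pos: [0.6579, -0.1871, 0.2225]
eef_rot: [[-0.977, 0.213, 0.002], [0.213, 0.977, 0.001], [-0.002, 0.002, -1.0]]
contact_force: [-0.3, 5.7, 0.8]
width: 0.0152
finger_force: 58.6
pivot rel tool [-6.7 53.5  0.1] tool x ang 167.7 [-0.3  5.7  0.8] [ 0.98 -0.13  0.04] 0.015152907526539035
```

```bash
python3 -m crank '[{"rx":0,"ry":0,"rz":0,"dx":0.54,"dy":-0.03,"dz":-0.07,"fingers":0},{"rx":0,"ry":0,"rz":0,"dx":0.54,"dy":-0.04,"dz":-0.02,"fingers":0},{"rx":0,"ry":0,"rz":0,"dx":0.54,"dy":-0.03,"dz":0.02,"fingers":0},{"rx":0,"ry":0,"rz":0,"dx":0.54,"dy":-0.04,"dz":0.07,"fingers":0},{"rx":0,"ry":0,"rz":0,"dx":0.53,"dy":-0.03,"dz":0.12,"fingers":0},{"rx":0,"ry":0,"rz":0,"dx":0.51,"dy":-0.04,"dz":0.16,"fingers":0},{"rx":0,"ry":0,"rz":0,"dx":0,"dy":0,"dz":0,"fingers":0}]'; python3 arc.py
```

```text
clock: 14.4
tcp_pos: [0.6277, -0.1842, 0.22]
eef_rot: [[-0.977, 0.213, 0.007], [0.213, 0.977, -0.002], [-0.007, -0.001, -1.0]]
contact_force: [5.2, -1.8, -2.2]
width: 0.0152
finger_force: 59.9
pivot rel tool [23.5 49.9 -0.2] tool x ang 167.71 [ 5.2 -1.8 -2.2] [-0.1  -1.19  0.22] 0.01522953896845153
```

Past the 0.3 rad block point with only about 5 N, so the screw faces the flat. Continue the arc.

```bash
python3 -m crank '[{"rx":0,"ry":0,"rz":0,"dx":0.5,"dy":-0.03,"dz":0.2,"fingers":0},{"rx":0,"ry":0,"rz":0,"dx":0.48,"dy":-0.04,"dz":0.26,"fingers":0},{"rx":0,"ry":0,"rz":0,"dx":0.46,"dy":-0.03,"dz":0.29,"fingers":0},{"rx":0,"ry":0,"rz":0,"dx":0.43,"dy":-0.04,"dz":0.33,"fingers":0},{"rx":0,"ry":0,"rz":0,"dx":0.4,"dy":-0.03,"dz":0.36,"fingers":0},{"rx":0,"ry":0,"rz":0,"dx":0.36,"dy":-0.04,"dz":0.4,"fingers":0},{"rx":0,"ry":0,"rz":0,"dx":0,"dy":0,"dz":0,"fingers":0}]'; python3 arc.py;  python3 -m crank '[{"rx":0,"ry":0,"rz":0,"dx":0.33,"dy":-0.03,"dz":0.43,"fingers":0},{"rx":0,"ry":0,"rz":0,"dx":0.29,"dy":-0.04,"dz":0.46,"fingers":0},{"rx":0,"ry":0,"rz":0,"dx":0.25,"dy":-0.03,"dz":0.48,"fingers":0},{"rx":0,"ry":0,"rz":0,"dx":0,"dy":0,"dz":0,"fingers":0}]'; python3 arc.py
```

```text
clock: 14.98
tcp_pos: [0.6034, -0.1831, 0.2043]
eef_rot: [[-0.977, 0.213, 0.011], [0.213, 0.977, -0.006], [-0.013, -0.004, -1.0]]
contact_force: [3.7, -8.3, 10.0]
width: 0.0152
finger_force: 66.3
pivot rel tool [47.4 45.8 -0.8] tool x ang 167.7 [ 3.7 -8.3 10. ] [-0.95 -1.02  0.15] 0.01523369140793287
clock: 15.32
tcp_pos: [0.5943, -0.1818, 0.19]
eef_rot: [[-0.977, 0.213, 0.01], [0.213, 0.977, -0.006], [-0.011, -0.003, -1.0]]
contact_force: [3.0, -7.3, 8.5]
width: 0.0151
finger_force: 65.4
pivot rel tool [56.6 45.2 -0.8] tool x ang 167.7 [ 3.  -7.3  8.5] [-0.82 -0.96  0.13] 0.015124144887218654
```

```bash
python3 -m crank '[{"rx":0,"ry":0,"rz":0,"dx":0.2,"dy":-0.02,"dz":0.5,"fingers":0},{"rx":0,"ry":0,"rz":0,"dx":0.1,"dy":-0.01,"dz":0.3,"fingers":0},{"rx":0,"ry":0,"rz":0,"dx":0,"dy":0,"dz":0,"fingers":0}]'; python3 arc.py;  python3 -m crank '[{"rx":0,"ry":0,"rz":0,"dx":0.08,"dy":0,"dz":0.3,"fingers":0},{"rx":0,"ry":0,"rz":0,"dx":0,"dy":0,"dz":0,"fingers":0}]'; python3 arc.py
```

```text
clock: 15.57
tcp_pos: [0.5914, -0.1813, 0.182]
eef_rot: [[-0.977, 0.213, 0.01], [0.213, 0.977, -0.005], [-0.011, -0.003, -1.0]]
contact_force: [3.1, -5.6, 7.4]
width: 0.015
finger_force: 64.3
pivot rel tool [59.5 45.1 -0.8] tool x ang 167.7 [ 3.1 -5.6  7.4] [-0.73 -0.9   0.1 ] 0.014972605500990473
clock: 15.73
tcp_pos: [0.5908, -0.181, 0.179]
eef_rot: [[-0.977, 0.213, 0.01], [0.213, 0.977, -0.005], [-0.011, -0.003, -1.0]]
contact_force: [3.6, -5.9, 8.4]
width: 0.0152
finger_force: 64.0
pivot rel tool [60.2 45.2 -0.8] tool x ang 167.71 [ 3.6 -5.9  8.4] [-0.72 -0.89  0.09] 0.015207193778568997
```

```bash
for i in 1; do python3 -m crank '[{"rx":0,"ry":0,"rz":0,"dx":0.06,"dy":0,"dz":0.3,"fingers":0},{"rx":0,"ry":0,"rz":0,"dx":0,"dy":0,"dz":0,"fingers":0}]'; python3 arc.py; done; python3 -m crank '[{"rx":0,"ry":0,"rz":0,"dx":0.03,"dy":0,"dz":0.25,"fingers":0},{"rx":0,"ry":0,"rz":0,"dx":0,"dy":0,"dz":0,"fingers":0}]'; python3 arc.py
```

```text
clock: 15.9
tcp_pos: [0.5902, -0.1809, 0.176]
eef_rot: [[-0.977, 0.213, 0.01], [0.213, 0.977, -0.005], [-0.011, -0.003, -1.0]]
contact_force: [2.7, -4.7, 8.5]
width: 0.0151
finger_force: 63.7
pivot rel tool [60.8 45.2 -0.8] tool x ang 167.71 [ 2.7 -4.7  8.5] [-0.65 -0.82  0.09] 0.015093621370551542
clock: 16.07
tcp_pos: [0.5898, -0.1808, 0.1735]
eef_rot: [[-0.977, 0.213, 0.01], [0.213, 0.977, -0.005], [-0.01, -0.003, -1.0]]
contact_force: [3.0, -4.9, 8.6]
width: 0.0151
finger_force: 63.4
pivot rel tool [61.3 45.2 -0.8] tool x ang 167.7 [ 3.  -4.9  8.6] [-0.71 -0.77  0.13] 0.015138388877446597
```

```bash
for i in 1; do python3 -m crank '[{"rx":0,"ry":0,"rz":0,"dx":0.02,"dy":0,"dz":0.25,"fingers":0},{"rx":0,"ry":0,"rz":0,"dx":0,"dy":0,"dz":0,"fingers":0}]'; python3 arc.py; done; python3 -m crank '[{"rx":0,"ry":0,"rz":0,"dx":0,"dy":0,"dz":0.25,"fingers":0},{"rx":0,"ry":0,"rz":0,"dx":0,"dy":0,"dz":0,"fingers":0}]'; python3 arc.py
python3 - <<'E'
from h import *
import pickle
c=cap("side"); save(c,"pics/s8.png"); pickle.dump(c,open("s8.pkl","wb"))
X=np.array([.9763,-.2164]);Y=np.array([.2164,.9763]);h=np.r_[np.array([.640,-.238])+Y*.047,.214]
for phi in(-10,60,70,80): 
    f=np.radians(phi); print(phi,proj(c,[h+np.r_[-X*.062*np.sin(f),.062*np.cos(f)]]).round(1))
g=c["pixels"].astype(int).sum(2); x0,x1,y0,y1=325,380,215,262
print("x",x0)
for y in range(y0,y1,2): print(y,"".join("#" if v<110 else "+" if v<170 else "." for v in g[y,x0:x1]))
E
```

```text
clock: 16.23
tcp_pos: [0.5895, -0.1806, 0.1709]
eef_rot: [[-0.977, 0.213, 0.009], [0.213, 0.977, -0.005], [-0.01, -0.003, -1.0]]
contact_force: [1.8, -4.9, 9.4]
width: 0.0148
finger_force: 63.3
pivot rel tool [61.6 45.3 -0.7] tool x ang 167.71 [ 1.8 -4.9  9.4] [-0.67 -0.7   0.09] 0.014768948240579796
clock: 16.4
tcp_pos: [0.5893, -0.1805, 0.1684]
eef_rot: [[-0.977, 0.213, 0.009], [0.213, 0.977, -0.005], [-0.01, -0.003, -1.0]]
contact_force: [2.0, -3.9, 9.4]
width: 0.0153
finger_force: 63.1
pivot rel tool [61.8 45.4 -0.7] tool x ang 167.71 [ 2.  -3.9  9.4] [-0.68 -0.6   0.07] 0.015270239703434439
-10 [[371.2 223.6]]
60 [[343.8 231.9]]
70 [[341.7 235.3]]
80 [[340.5 239.1]]
x 325
215 .......###+....##########..................++..........
217 .......+##+...+#########+................+.+++++.......
219 ......+.#+....+##########++++++++++..+####+.++++++++...
221 ...++++.#....+###########+++###+++########...+++.++++..
223 ..+++++......#++#########################+...++++++....
225 +..+++##+++.+#########################+.....++++.......
227 +.+.++###++++##################++.................
[... 325 characters left out ...]
##+.++..................................
241 ....++++++.######..+###+...............................
243 ....++++++.######..+#######............................
245 .....+++++.#####+..#######+............................
247 .....+###+.#####+..+..........+++...........+..........
249 .++.++.....#####+...........+++++...........++++.......
251 #+++++++++++##+++++.........#+++++..........++++.......
253 +++++++++++++++++++++++++++###+++++++++++++++++#+......
255 ++++++++++++++++++#####+...............................
257 .....+.................................................
259 .....+.................................................
261 .++++..................................................
```

```bash
python3 -m crank '[{"rx":0,"ry":0,"rz":0,"dx":0,"dy":0,"dz":0.3,"fingers":0},{"rx":0,"ry":0,"rz":0,"dx":0,"dy":0,"dz":0,"fingers":0}]'; python3 arc.py;python3 -m crank '[{"rx":0,"ry":0,"rz":0,"dx":-0.03,"dy":0,"dz":0.3,"fingers":0},{"rx":0,"ry":0,"rz":0,"dx":0,"dy":0,"dz":0,"fingers":0}]'; python3 arc.py
```

```text
clock: 16.62
tcp_pos: [0.5893, -0.1805, 0.1656]
eef_rot: [[-0.977, 0.213, 0.009], [0.213, 0.977, -0.005], [-0.01, -0.003, -1.0]]
contact_force: [1.2, -3.3, 11.7]
width: 0.0152
finger_force: 63.3
pivot rel tool [61.8 45.4 -0.7] tool x ang 167.7 [ 1.2 -3.3 11.7] [-0.55 -0.42  0.08] 0.015173662199765015
clock: 16.78
tcp_pos: [0.5896, -0.1802, 0.1634]
eef_rot: [[-0.977, 0.213, 0.009], [0.213, 0.977, -0.004], [-0.009, -0.002, -1.0]]
contact_force: [-2.9, -1.1, 20.1]
width: 0.0152
finger_force: 63.9
pivot rel tool [61.6 45.7 -0.7] tool x ang 167.7 [-2.9 -1.1 20.1] [-0.28  0.05  0.09] 0.015209889366454078
```

The force is now rising (9 → 12 → 20 N), so the screw is biting on the flat. One more push.

```bash
python3 -m crank '[{"rx":0,"ry":0,"rz":0,"dx":-0.03,"dy":0,"dz":0.25,"fingers":0},{"rx":0,"ry":0,"rz":0,"dx":0,"dy":0,"dz":0,"fingers":0},{"rx":0,"ry":0,"rz":0,"dx":0,"dy":0,"dz":0,"fingers":0}]'; python3 arc.py
```

```text
clock: 17.03
tcp_pos: [0.5899, -0.18, 0.162]
eef_rot: [[-0.977, 0.213, 0.009], [0.213, 0.977, -0.004], [-0.01, -0.002, -1.0]]
contact_force: [-4.6, 0.7, 23.8]
width: 0.0149
finger_force: 64.4
pivot rel tool [61.2 46.  -0.7] tool x ang 167.7 [-4.6  0.7 23.8] [0.05 0.42 0.03] 0.01490901524842516
```

```bash
python3 -m crank '[{"rx":0,"ry":0,"rz":0,"dx":0,"dy":0,"dz":-0.2,"fingers":0},{"rx":0,"ry":0,"rz":0,"dx":0,"dy":0,"dz":0,"fingers":3.4},{"rx":0,"ry":0,"rz":0,"dx":0,"dy":0,"dz":0,"fingers":3.4},{"rx":0,"ry":0,"rz":0,"dx":0,"dy":0,"dz":0,"fingers":3.4},{"rx":0,"ry":0,"rz":0,"dx":0,"dy":0,"dz":-1,"fingers":3.4},{"rx":0,"ry":0,"rz":0,"dx":0,"dy":0,"dz":-2.5,"fingers":3.4},{"rx":0,"ry":0,"rz":0,"dx":0,"dy":0,"dz":-3,"fingers":3.4},{"rx":0,"ry":0,"rz":0,"dx":0,"dy":0,"dz":-3,"fingers":3.4}]'; python3 -m crank '[{"rx":0,"ry":0,"rz":0,"dx":-1,"dy":-2.5,"dz":-3,"fingers":3.4},{"rx":0,"ry":0,"rz":0,"dx":-2,"dy":-3,"dz":-2,"fingers":3.4},{"rx":0,"ry":0,"rz":0,"dx":-2,"dy":-3,"dz":-1,"fingers":3.4},{"rx":0,"ry":0,"rz":0,"dx":-2,"dy":-2,"dz":0,"fingers":3.4},{"rx":0,"ry":0,"rz":0,"dx":0,"dy":0,"dz":0,"fingers":3.4},{"rx":0,"ry":0,"rz":0,"dx":0,"dy":0,"dz":0,"fingers":3.4}]'
python3 - <<'E'
from h import *
import pickle
c=cap("side"); pickle.dump(c,open("s9.pkl","wb"));save(c,"pics/s9.png"); w=cap("wrist"); pickle.dump(w,open("w9.pkl","wb"));save(w,"pics/w9.png")
X=np.array([.9763,-.2164]);Y=np.array([.2164,.9763]);col=np.array([.640,-.238]);h=np.r_[col+Y*.047,.214]
for phi in(60,70,80,90): 
    f=np.radians(phi);P=h+np.r_[-X*.062*np.sin(f),.062*np.cos(f)]; print(phi,"side",proj(c,[P]).round(1),"wrist",proj(w,[P]).round(1))
print("hub",proj(c,[h]).round(1),proj(w,[h]).round(1))
g=c["pixels"].astype(int).sum(2); x0,x1,y0,y1=325,380,215,262
for y in range(y0,y1,2): print(y,"".join("#" if v<110 else "+" if v<170 else "." for v in g[y,x0:x1]))
g=w["pixels"].astype(int).sum(2); m=(g<75).astype(np.uint8)
n,l,st,ce=cv2.connectedComponentsWithStats(m)
print([(st[i].tolist(),ce[i].round(0).tolist()) for i in range(1,n) if st[i,4]>100])
# bar edges in wrist
for r in (.045,.06,.075): 
    a,b=proj(w,[np.r_[col-X*r-Y*.02,.22],np.r_[col-X*r+Y*.02,.22]]); 
    print(r,a.round(1),b.round(1),[int(g[tuple((a+(b-a)*t/20)[::-1].round().astype(int))]) for t in range(21)])
E
```

```text
clock: 17.7
tcp_pos: [0.5856, -0.1781, 0.254]
eef_rot: [[-0.977, 0.213, -0.002], [0.213, 0.977, 0.001], [0.002, 0.0, -1.0]]
contact_force: [-0.0, 0.8, 0.1]
width: 0.0342
finger_force: 0.0
clock: 18.2
tcp_pos: [0.6321, -0.2969, 0.3129]
eef_rot: [[-0.977, 0.215, -0.001], [0.215, 0.977, 0.0], [0.001, 0.0, -1.0]]
contact_force: [0.6, 0.3, -0.8]
width: 0.0342
finger_force: 0.0
60 side [[343.8 231.9]] wrist [[496.4 153.3]]
70 side [[341.7 235.3]] wrist [[491.1 144.1]]
80 side [[340.5 239.1]] wrist [[485.4 138.2]]
90 side [[339.9 243. ]] wrist [[479.5 135.4]]
hub [[365.2 246.1]] [[469.5 223.2]]
215 .........++##+##++................######+..+...........
217 .........#++#.+####++................+++...+++++.......
219 .....+...##+##++#+#######++++++++.........+.++++++++...
221 ...+++...###+++###++++++#++###+++++#######...++++.+++..
223 ...++.....+###############++#+###########+...++++++....
225 +..++.........########################+.....++++.......
227 +...+................+#########++......................
229 ..+++..................................................
231 ..++.................
[... 1087 characters left out ...]
 [471.0, 146.0]), ([458, 204, 29, 33, 234], [466.0, 224.0]), ([630, 277, 10, 47, 280], [635.0, 300.0]), ([123, 305, 319, 175, 20100], [298.0, 426.0]), ([366, 305, 18, 107, 947], [373.0, 352.0]), ([448, 379, 13, 23, 122], [456.0, 389.0]), ([446, 431, 112, 49, 2720], [499.0, 462.0])]
0.045 [381.4 160.5] [440.7 161.1] [271, 301, 310, 309, 277, 123, 177, 261, 270, 268, 273, 272, 270, 281, 228, 243, 231, 498, 658, 658, 662]
0.06 [382.4 137.6] [442.6 138.4] [236, 237, 239, 227, 204, 83, 206, 278, 273, 272, 279, 275, 277, 267, 248, 237, 232, 484, 630, 619, 561]
0.075 [383.4 114. ] [444.5 115. ] [164, 237, 239, 230, 192, 161, 254, 284, 274, 279, 278, 283, 289, 263, 213, 203, 241, 216, 633, 633, 635]
```

Run:
```python
from h import *
import pickle
a=pickle.load(open("side6.pkl","rb"))["pixels"].astype(int);b=pickle.load(open("s9.pkl","rb"))["pixels"].astype(int);z=pickle.load(open("side0.pkl","rb"))["pixels"].astype(int)
D=np.abs(a-b).sum(2)
x0,x1=325,380
for y in range(213,256,2): print(y,"".join("#" if D[y,x]>90 and b[y,x].sum()<a[y,x].sum() else "o" if D[y,x]>90 else "." for x in range(x0,x1)))
d0=np.abs(z-b).sum(2)
for n,(u,v,w,h) in {"lemon":(285,235,25,25),"mill":(313,205,22,50),"jar":(303,255,22,38)}.items(): print(n,(d0[v:v+h,u:u+w]>90).mean().round(3))
print("mug diff6-9",(D[262:330,282:322]>90).mean().round(3))
w=pickle.load(open("w9.pkl","rb"));g=w["pixels"].astype(int).sum(2)
for y in range(108,250,5): print(y,"".join("#" if v<110 else "+" if v<200 else "." for v in g[y,440:500]))
```

```text
213 ................................oo.##....o.............
215 ............................oooooo.#####...............
217 .........................................o.............
219 ......................................oooo.............
221 ...........................................oo..........
223 ..........................................ooo..o.......
225 ..........................................oo...oo......
227 .........................................ooooooo.......
229 ..........................................oooooo.......
231 .........................................oooooo........
233 .........................................oooooo........
235 ..........................................oooo.........
237 .........................................oooo..........
239 .........................................oooo..........
241 ##................######...............oooooo..........
243 .##................########.................ooo........
245 .##................########..................ooo.......
247 ....................###..#..#.................o........
249 o...............
[... 1454 characters left out ...]
..................................................
203 .......................+#+..............+#+.................
208 ....+++++.++++....+############################.............
213 ....................+########+##################+...........
218 .....................##########+++++++#+++++++###...........
223 .....................#############+#+++++++++++##...........
228 ....................+###########################............
233 .......++++++++++++##########################...............
238 ............................................................
243 ............................................................
248 ............................................................
```

The lever end has left its upright spot and now lies along the arm at about 80°, roughly 1.55 rad. The bar still points along the base, the mug hasn't moved, and the gripper is clear.

```bash
python3 -c "
from workcell import finish_job
print(finish_job())"
```

```text
the job is handed in; nothing more can be done
None
```

The job is handed in at about 18 s on the robot's clock: the mug is upright on the drip plate, the dripper arm is over it within about 0.5° of facing the flat, and the clamp lever is tight at about 1.55 rad by camera estimate. I kept the arm away from the mill, jar and lemon; my last image check of those three was inconclusive, probably because the arm was blocking the view.

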